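Take the hot lid off the melting pot with the lid lifter

TASK

The lid of the small melting pot is too hot to touch: take the lid lifter from its sloping rest, hook it under the middle of the lid's loop and lift the lid off, with the lifter held upright and the lid kept level. Set the lid down gently, flat on the floor of the small steel tray that stands beside the pot, and right way up, unhook the lifter and lay it back in its sloping rest as it was. Keep the gripper and arm off the lid and the pot, and leave the other things on the table undisturbed.

Things in the scene. Friction and masses are not known exactly. Their poses are not given: they have to be found in the camera images.
- lifter: Lid lifter, 196 mm, loose, 0.16 kg. Origin at its foot (underside of the shank), z up the shank. Steel shank 24 (y) x 6 (x) mm, z=0 to 116; wooden grip 18 (y) x 26 (x) mm, z=116 to 196. Hook at the foot: tongue 24 mm wide (y), 5 mm thick (z=0 to 5) points to +x and ends in an upturned lip, top at z=13, outermost point x=28. Hook the loop with z vertical, else it hardly fits.
- lifter_grip (a point): point on the lifter's axis in the wooden grip, 165 mm from the foot (z=165 in the lifter's frame): grip here, across the lifter's y (18 mm)
- hook_seat (a point): seat of the loop bar on the lifter: middle of the throat between shank (x=3) and lip (x=20), on the tongue's top; at (11.5, 0, 5) mm in the lifter's frame
- lifter_rest: Fixed sloping rest, base 130 x 80 mm; origin under its centre. The lifter lies in it leaning 30 degrees from vertical, grip end up and toward the rest's -x (the robot), tongue to +x and up. Backing plate behind the shank, ledge under the foot, low cheeks 3 mm clear at the sides. Lift out straight up. Lower back at that lean, 4 mm clear of the plate (it drags), onto the ledge.
- rest_foot (a point): where the lifter's origin (foot) lies when it is in the rest; in the rest's frame (35, 0, 32) mm
- rest_grip (a point): where the lifter's grip point (point lifter_grip) lies when it is in the rest; in the rest's frame (-47.5, 0, 175) mm
- pot: Small aluminium melting pot with black base, fixed, 125 mm diameter, rim 70 mm above the table (rim 104 mm outside, 88 mm inside); small dial on its -x side, a wire ear on each y side. Origin under its centre; z up.
- pot_lid: Round steel lid, loose, 0.18 to 0.29 kg. Origin at the centre of its underside, z up. Skirt 76 mm diameter, z=0 to 6, sits in the pot mouth; disc 96 mm diameter, z=6 to 11, rests on the rim. Fixed loop of 7 mm bar: straight top bar along the lid's y, 60 mm between upright legs, underside at z=35 (24 mm over the disc). Hangs level, free to swing, if hooked within 10 mm of the bar's middle.
- loop_bar (a point): middle of the loop's straight top bar (centre of the bar, 38.5 mm above the lid's origin)
- tray: Small steel tray, loose, 120 (x) x 195 (y) x 16 mm high with 2 mm floor and walls; inside 116 x 184 mm. Origin at the centre of its underside, so its floor is at z=2 mm.
- small_jar_front: bystander: sample-size biscuit jar with black lid, 60 mm diameter, 67 mm high, between robot and work; origin under its centre
- small_jar_back: bystander: sample-size biscuit jar with black lid, 60 mm diameter, 67 mm high, behind the work; origin under its centre
- shaker: bystander: sprinkle shaker with white cap, 46 mm diameter, 95 mm high; origin under its centre

How it is judged:
On the way, in this order (a step that is already met when the one before it is completed fails the run):
1. the lid hangs level on the upright lifter, clear of the pot (z of pot_lid in the frame of pot above 0.075 m and contact force between pot_lid and lifter above 0.5 N and angle between lifter's own z axis and vertical below 0.17 rad and angle between pot_lid's own z axis and vertical below 0.25 rad), for 0.3 s.
2. the lid lies flat on the tray's floor, unhooked and at rest (x of pot_lid in the frame of tray between -0.014 and 0.014 m and y of pot_lid in the frame of tray between -0.05 and 0.05 m and z of pot_lid in the frame of tray between -0.002 and 0.006 m and angle between pot_lid's own z axis and vertical below 0.08 rad and linear speed of pot_lid below 0.03 m/s and contact force between pot_lid and lifter below 0.05 N), for 0.2 s.
At the end, for the whole second after the job is handed in: The lid lies right way up and flat (within 0.08 rad) on the tray's floor inside its walls, off the lifter; the lifter lies back in its sloping rest (foot within 12 mm and grip point within 18 mm of their places); all released and at rest (all of step 2 and distance between lifter and rest_foot below 0.012 m and distance between lifter_grip and rest_grip below 0.018 m and linear speed of lifter below 0.03 m/s); the robot touches nothing.
It fails at once if the gripper or arm touches the hot lid or the pot (contact force between any of the fingers, the arm and pot_lid above 0.5 N or contact force between any of the fingers, the arm and pot above 0.5 N).
It fails at once if the lid tips more than 0.35 rad (angle between pot_lid's own z axis and vertical above 0.35 rad).
It fails at once if the lid falls freely (faster than 0.4 m/s while off the lifter) (linear speed of pot_lid above 0.4 m/s and contact force between pot_lid and lifter below 0.01 N).
It fails at once if a bystander (either small jar or the shaker) is moved by more than 30 mm (distance of any of small_jar_front, small_jar_back, shaker from where it was at the start of the episode above 0.03 m).
It also fails if it takes over 67 s, if anything falls off the work surface, if the arm or the gripper's body presses on something with over 40 N, if the wrist force passes 120 N, or if a joint passes its speed limit or range.

ROBOT

A 7-joint arm with a two-finger parallel gripper is mounted at the origin on a cart in front of the work surface, level with it; the furniture and walls round the work are solid. World frame = base frame: x ahead of the robot, y to its left, z up, the work surface at z = 0. Lengths are in m, angles in rad, forces in N, time in s.
With the tool pointing down it reaches from about 0.425 to 0.875 m from the base axis. Payload 4.7 kg.
Tool frame: the origin (TCP) lies midway between the tips of the shut fingers; the grasp point (between the pads) lies 19 mm behind it; z points along the fingers, y is the line along which they close (so a half turn about z gives the same grasp; the last joint's range is limited). The gripper opens to 87 mm and grips with 3 to 60 N. Pads are 19 mm wide; open, the fingers measure 117 mm over their backs; the gripper's body (75 mm by 190 mm) begins 51 mm behind the grasp point.
Start: joints at [-1.203, 0.321, -0.07, 1.45, 0.023, 1.371, -0.057], TCP at [0.225, 0.61, 0.186] pointing down, gripper open.
Joint ranges: [-2.86, 2.86], [-0.3, 2.09], [-1.38, 1.24], [0.06, 2.45], [-1.56, 4.7], [0.09, 2.05], [-2.69, 2.69]. Speed limits (rad/s): [2.57, 2.57, 3.14, 3.14, 3.14, 3.14, 3.14].

INTERFACE

Orientations are given as a rotation vector (axis times angle).
In Python, from bench import ctrl gives the robot as it stands.
- The arm moves only by the shell command python3 inch.py 'ROWS' [FORCE]. ROWS is rows parted by semicolons, their numbers by spaces, 1 to 20 of them, each of 5 numbers: dx, dy, dz in m, then a turn about the tool's z in rad, then the opening from 0.0 (shut) to 1.0 (fully open); each row is the pose to reach, as a shift and turn from the pose commanded when the command began, along the tool's axes at that moment; what a row does not reach only later rows make up. A row lasts 1/10 s, in which the tool goes at most 0.05 m and 0.15 rad, less where a joint would pass 70% of its speed; a pose out of reach is approached as far as the arm can. The fingers move at their own pace and stop on an object; FORCE is the grip in N (left out, the last holds). Time passes only in rows, so rows that do not move let the fingers close. It prints the time, the measured TCP pose, the force, the opening and the grip force at its end.
- ctrl.get_state(): the state, without advancing time (a new reading comes with each control period).
- ctrl.get_image(name): name is "scene" or "top"; returns the picture (480x640x3 uint8, red, green, blue); there is no depth.
- ctrl.camera_model(name): a dict with "vertical_fov" (degrees; the focal length in pixels is half the picture's height over the tangent of half this angle, whatever the lens; pixels are square), "cx", "cy" (the principal point, pixels), "rvec" (rotation vector, rad) and "tvec" (3), from world to camera coordinates, as OpenCV has them. Camera axes: x right, y down, z forward; pixel columns grow to the right and rows downward; lengths in m; the calibration is good to about 2 mm. A picture is of the moment at which its call begins. camera_model takes no time and is no camera call.
- ctrl.close_job(): hands the job in; it is judged then, once.
The state is a dict: "time": time; "joint_positions": joint angles; "qd": joint speeds; "joint_torque": joint torques, N m; "position": TCP position; "tool_rot": TCP orientation; "ft_force": force on the tool from outside, world axes, zero at the start; "torque": the same for the moment, N m; "grip_width": opening from 0.0 (shut) to 1.0 (fully open); "grip_force": force on a finger pad.
Only numpy, scipy, OpenCV 4.12 (cv2) and the standard library are available. Lean on these libraries where they do the work, as an engineer would, in place of code of your own. Each camera call takes 0.05 s, during which the arm holds its last target. There are 200 camera calls.

## Working session

There is one attempt and no reset: what is moved stays moved. The work goes in short steps, Python scripts to look and compute and a shell command to move; the robot and the scene stay as the last step left them, time stands still between calls to the robot, and variables do not carry over. Pictures are saved under pics/ and viewed, at most 10 in all, crops included, and the job is handed in when it is done.

```bash
ls; mkdir -p pics
python3 - <<'E'
from bench import ctrl
import cv2
for n in("scene","top"):
    im=ctrl.get_image(n); cv2.imwrite(f"pics/{n}0.png",im[:,:,::-1]); print(n,ctrl.camera_model(n))
s=ctrl.get_state(); print(s)
E
```

```text
bench.py
inch.py
pics
scene {'vertical_fov': 46.55375003526284, 'cx': 323.9176628638733, 'cy': 248.88539545718734, 'rvec': array([ 2.04537729, -0.93277572,  0.48309094]), 'tvec': array([-0.32286488,  0.35482414,  1.26585094])}
top {'vertical_fov': 44.149964512428625, 'cx': 291.9264433969494, 'cy': 245.655036842315, 'rvec': array([ 2.21669127, -2.15620313,  0.076919  ]), 'tvec': array([0.05158823, 0.55903839, 1.72302166])}
{'time': 0.1, 'joint_positions': array([-1.20289201,  0.3217469 , -0.07008244,  1.45155399,  0.0226149 ,
        1.37078767, -0.05689263]), 'qd': array([-0.00056104, -0.00113687,  0.00040041, -0.00153961, -0.00062773,
        0.00143136, -0.00093701]), 'joint_torque': array([ 5.99714190e-05, -4.92570198e+01, -4.05913582e-01, -3.13401389e+01,
       -6.43122476e-02,  3.94118449e-02,  5.97214898e-05]), 'position': array([0.22506802, 0.60919878, 0.18457171]), 'tool_rot': array([-5.52770324e-01, -3.09238167e+00,  2.66728325e-03]), 'ft_force': array([ 0.40883139,  0.16679881, -0.67804912]), 'torque': array([0.02127879, 0.00243812, 0.03421355]), 'grip_force': 0.0, 'grip_width': 1.0003978704317338}
```
View pics/scene0.png

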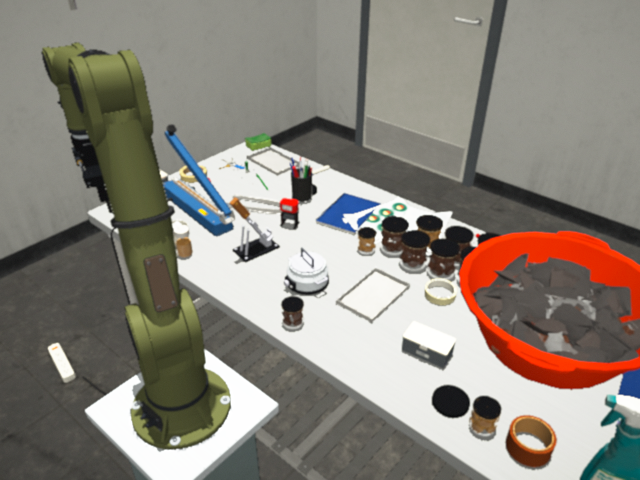

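View pics/top0.png

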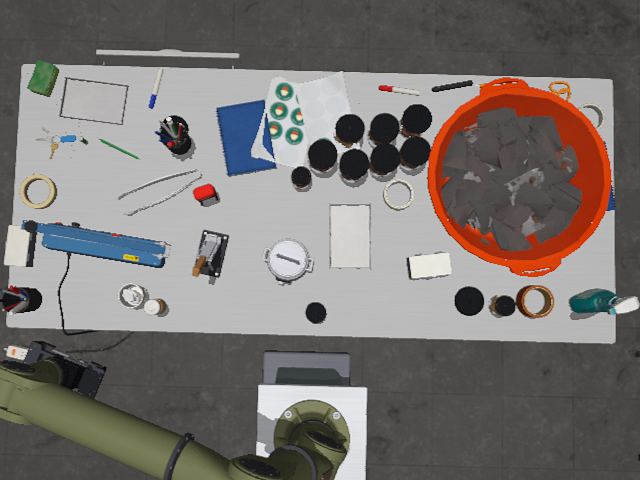

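The top view shows the rest with lifter near (210,255), the pot at (289,260), its loop bar about (277,255)–(300,263), the tray at (350,237), the front jar at (316,313), the back jar at (301,177) and the shaker at (155,307). I'll enlarge.

Create h.py:
```python
import numpy as np, cv2
from bench import ctrl
from scipy.spatial.transform import Rotation as R
def K(m):
    f=240/np.tan(np.radians(m["vertical_fov"])/2); return np.array([[f,0,m["cx"]],[0,f,m["cy"]],[0,0,1.]])
def px2w(n,u,v,z):
    m=ctrl.camera_model(n); M=R.from_rotvec(m["rvec"]).as_matrix(); t=m["tvec"]
    d=M.T@np.linalg.solve(K(m),[u,v,1.]); c=-M.T@t
    return c+d*(z-c[2])/d[2]
def w2px(n,P):
    m=ctrl.camera_model(n); return cv2.projectPoints(np.atleast_2d(np.array(P,float)),m["rvec"],m["tvec"],K(m),None)[0][:,0]
def crop(n,im,x,y,w,h,s,out):
    c=cv2.resize(im[y:y+h,x:x+w,::-1],None,fx=s,fy=s,interpolation=cv2.INTER_CUBIC)
    cv2.imwrite(out,c)
```

Run:
```python
from h import *
a=cv2.imread("pics/top0.png")[:,:,::-1]; b=cv2.imread("pics/scene0.png")[:,:,::-1]
c=cv2.resize(a[195:305,185:380,::-1],None,fx=4,fy=4,interpolation=cv2.INTER_CUBIC); cv2.imwrite("pics/t1.png",c)
c=cv2.resize(b[180:330,220:420,::-1],None,fx=4,fy=4,interpolation=cv2.INTER_CUBIC); cv2.imwrite("pics/s1.png",c)
```

```text
(no output)
```

View pics/t1.png

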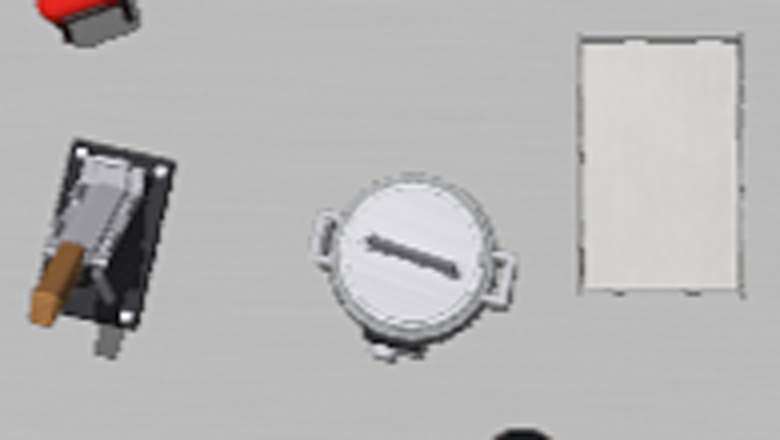

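View pics/s1.png

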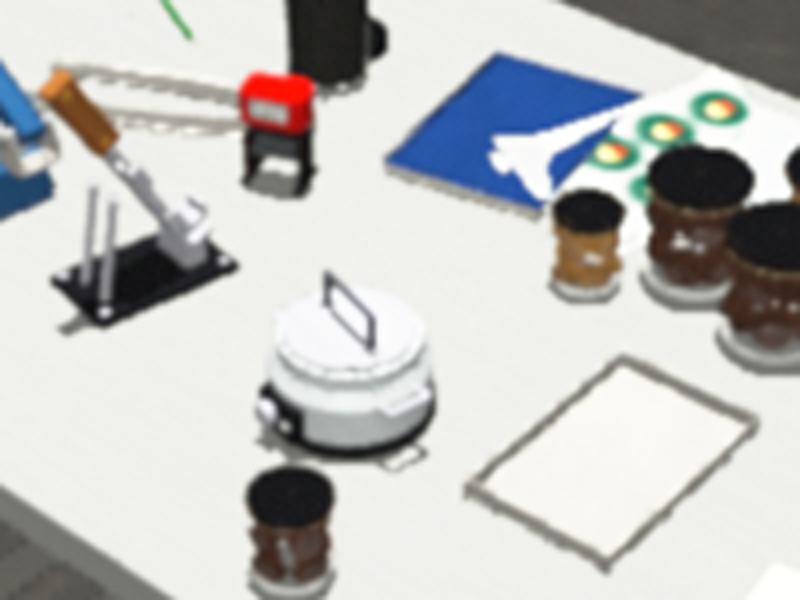

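The crops (t1: 4× from (185,195); s1: 4× from (220,180)) show the following:

- **Loop bar in t1:** (368,240)–(459,271).
- **Lid in t1:** centred about (413,254).
- **Rest base in t1:** corners (78,140), (176,160) and (132,328).
- **Lifter in t1:** grip end at (42,310).
- **Tray in t1:** (580,36)–(742,293).
- **s1:** bar ends (325,275)/(371,347), lifter grip end (58,88), tray corners (620,357), (758,425), (608,568) and (468,490).

```bash
cat >> h.py <<'E'
t1=lambda u,v,z: px2w("top",(u+.5)/4-.5+185,(v+.5)/4-.5+195,z)
s1=lambda u,v,z: px2w("scene",(u+.5)/4-.5+220,(v+.5)/4-.5+180,z)
E
python3 - <<'E'
from h import *
np.set_printoptions(precision=4,suppress=True)
for nm,f,pts in [("bar t",t1,[(368,240,.104),(459,271,.104)]),("bar s",s1,[(325,277,.1025),(372,345,.1025)]),
 ("lid t",t1,[(414,254,.075)]),
 ("lid s LR",s1,[(274,330,.075),(426,338,.075)]),
 ("rest t",t1,[(78,140,.006),(176,160,.006),(132,328,.006)]),
 ("rest s",s1,[(52,280,.006),(104,324,.006),(238,265,.006)]),
 ("grip end t",t1,[(42,312,.202)]),("grip end s",s1,[(58,86,.202)]),
 ("tray t",t1,[(580,36,.016),(742,36,.016),(742,293,.016),(580,293,.016)]),
 ("tray s",s1,[(620,357,.016),(758,425,.016),(606,568,.016),(468,490,.016)])]:
    P=np.array([f(*p) for p in pts]); print(nm,P[:,:2].tolist().__repr__() if 0 else P[:,:2].ravel(), "mean",P[:,:2].mean(0), "d", np.linalg.norm(np.diff(P,axis=0),axis=1), "yaw",[round(float(np.degrees(np.arctan2(d[1],d[0]))),1) for d in np.diff(P,axis=0)])
E
```

```text
bar t [0.5252 0.1091 0.5053 0.0449] mean [0.5152 0.077 ] d [0.0672] yaw [-107.2]
bar s [0.5182 0.1073 0.4819 0.0304] mean [0.5    0.0688] d [0.085] yaw [-115.3]
lid t [0.5177 0.0769] mean [0.5177 0.0769] d [] yaw []
lid s LR [0.4752 0.1171 0.5391 0.0307] mean [0.5071 0.0739] d [0.1075] yaw [-53.5]
rest t [0.5988 0.3291 0.5859 0.2559 0.4605 0.284 ] mean [0.5484 0.2897] d [0.0744 0.1285] yaw [-100.0, 167.4]
rest s [0.4705 0.3539 0.4588 0.2822 0.5803 0.2594] mean [0.5032 0.2985] d [0.0727 0.1236] yaw [-99.3, -10.6]
grip end t [0.4667 0.3192] mean [0.4667 0.3192] d [] yaw []
grip end s [0.4631 0.3134] mean [0.4631 0.3134] d [] yaw []
tray t [ 0.6856 -0.0412  0.6889 -0.1613  0.4985 -0.1648  0.4952 -0.0457] mean [ 0.592  -0.1033] d [0.1201 0.1905 0.1192] yaw [-88.4, -178.9, 91.6]
tray s [ 0.6745 -0.0429  0.6766 -0.1632  0.4882 -0.1695  0.4874 -0.0523] mean [ 0.5817 -0.107 ] d [0.1203 0.1885 0.1172] yaw [-89.0, -178.1, 90.4]
```

```bash
cat >> h.py <<'E'
def delta(target,yaw_deg):
    "tool-axes shift to TCP target, and tool-z turn so that tool y stands at lifter yaw+90 (mod 180)"
    s=ctrl.get_state(); M=R.from_rotvec(s["tool_rot"]).as_matrix()
    d=M.T@(np.array(target)-s["position"])
    y=np.degrees(np.arctan2(M[1,1],M[0,1])); e=(yaw_deg+90-y+90)%180-90
    print("t",round(s["time"],2),"pos",s["position"].round(4),"tilt",round(float(np.degrees(np.arccos(-M[2,2]))),2),"lifteryaw",round(y-90,2),"delta",d.round(4),"turn",round(-np.radians(e),4),"q",s["joint_positions"].round(2))
    return d
E
python3 - <<'E'
from h import *
np.set_printoptions(precision=4,suppress=True)
A=s1(328,277,.1025);B=s1(375,317,.1025);print("bar s",A,B,(A+B)/2)
delta([.4814,.3159,.26],-11.3)
delta([.4814,.3159,.156],-11.3)
E
```

```text
bar s [0.5196 0.1057 0.1025] [0.5067 0.0497 0.1025] [0.5131 0.0777 0.1025]
t 0.1 pos [0.2251 0.6092 0.1846] tilt 0.1 lifteryaw -20.27 delta [-0.3421 -0.1865 -0.0751] turn -0.1565 q [-1.2   0.32 -0.07  1.45  0.02  1.37 -0.06]
t 0.1 pos [0.2251 0.6092 0.1846] tilt 0.1 lifteryaw -20.27 delta [-0.3421 -0.1863  0.0289] turn -0.1565 q [-1.2   0.32 -0.07  1.45  0.02  1.37 -0.06]
```

```bash
python3 inch.py '0 0 -0.04 0 1; -0.02 -0.01 -0.075 -0.02 1; -0.06 -0.03 -0.075 -0.05 1; -0.10 -0.054 -0.075 -0.08 1; -0.14 -0.076 -0.075 -0.1 1; -0.18 -0.098 -0.075 -0.12 1; -0.22 -0.12 -0.075 -0.14 1; -0.26 -0.142 -0.075 -0.156 1; -0.30 -0.164 -0.075 -0.156 1; -0.33 -0.18 -0.075 -0.156 1; -0.342 -0.186 -0.075 -0.156 1; -0.342 -0.186 -0.075 -0.156 1; -0.342 -0.186 -0.075 -0.156 1' 10
python3 - <<'E'
from h import *
delta([.4814,.3159,.156],-11.3)
a=ctrl.get_image("scene");b=ctrl.get_image("top")
A=cv2.resize(a[180:280,200:300,::-1],None,fx=4,fy=4,interpolation=3)
B=cv2.resize(b[200:300,170:270,::-1],None,fx=4,fy=4,interpolation=3)
cv2.imwrite("pics/g1.png",np.hstack([A,B]))
E
```

```text
time: 1.4
position: [0.4802, 0.3185, 0.2602]
tool_rot: [-0.307, -3.125, -0.001]
ft_force: [-0.5, 0.5, -0.0]
grip_width: 1.002
grip_force: 0.0
t 1.4 pos [0.4802 0.3185 0.2602] tilt 0.09 lifteryaw -11.22 delta [-0.0018 -0.0024  0.1042] turn 0.0015 q [-0.77  0.14  0.16  1.53 -0.02  1.48  0.76]
```

View pics/g1.png

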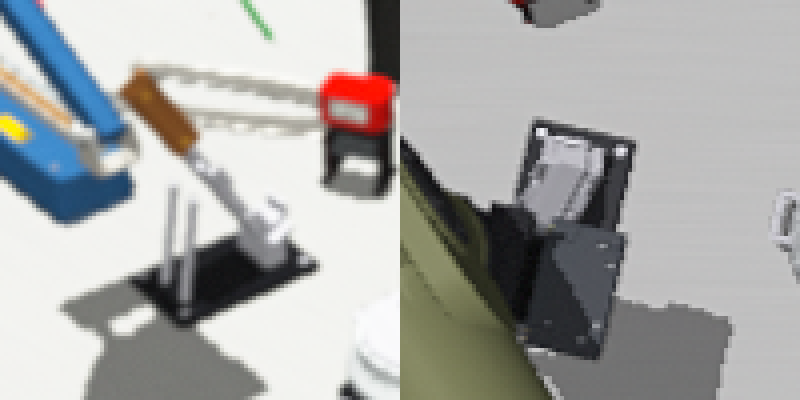

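The left panel shows the lifter undisturbed, with the gripper just above the crop; the right panel shows the gripper body above the grip. Next I descend, staying open.

```bash
python3 inch.py '-0.001 -0.001 0.03 0 1; -0.001 -0.002 0.06 0 1; -0.001 -0.002 0.09 0 1; -0.001 -0.002 0.104 0 1; -0.001 -0.002 0.104 0 1; -0.001 -0.002 0.104 0 1'
python3 - <<'E'
from h import *
delta([.4814,.3159,.156],-11.3)
a=ctrl.get_image("scene")
A=cv2.resize(a[120:270,180:330,::-1],None,fx=4,fy=4,interpolation=3)
s=ctrl.get_state()
print((w2px("scene",[s["position"],s["position"]+[0,0,.019]])-[180,120]+.5)*4)
cv2.imwrite("pics/g2.png",A)
E
```

```text
time: 2.1
position: [0.4823, 0.3158, 0.1577]
tool_rot: [0.308, 3.126, 0.002]
ft_force: [0.9, 0.1, 1.3]
grip_width: 1.0
grip_force: 0.0
t 2.1 pos [0.4823 0.3158 0.1577] tilt 0.08 lifteryaw -11.26 delta [ 0.0009 -0.      0.0017] turn 0.0008 q [-0.77  0.18  0.16  1.69 -0.03  1.28  0.77]
[[241.72233708 365.859061  ]
 [239.61753778 343.74621956]]
```

View pics/g2.png

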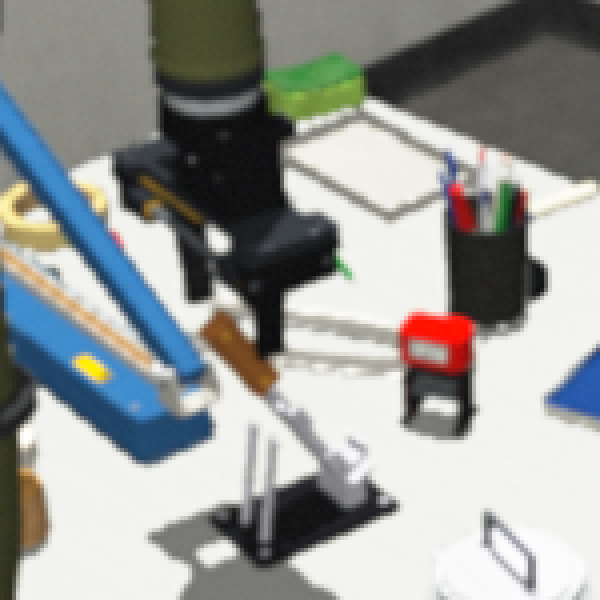

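Finger tips are seen at (198,300) and (268,352), either side of the wooden grip (215,325)–(265,385). The open tips stand somewhat retracted, and the predicted grasp point (240,344) falls on the grip. I'll close gently.

```bash
python3 inch.py '0.001 0 0.002 0 0.5; 0.001 0 0.002 0 0.3; 0.001 0 0.002 0 0.2; 0.001 0 0.002 0 0; 0.001 0 0.002 0 0; 0.001 0 0.002 0 0; 0.001 0 0.002 0 0; 0.001 0 0.002 0 0' 10
python3 - <<'E'
from h import *
delta([.4814,.3159,.156],-11.3)
print(ctrl.get_state()["ft_force"])
E
```

```text
time: 2.95
position: [0.4812, 0.3148, 0.1546]
tool_rot: [-0.31, -3.126, -0.0]
ft_force: [-0.6, 0.6, 0.1]
grip_width: 0.355
grip_force: 0.0
t 2.95 pos [0.4812 0.3148 0.1546] tilt 0.0 lifteryaw -11.33 delta [-0.      0.0011 -0.0014] turn -0.0006 q [-0.77  0.18  0.16  1.69 -0.03  1.27  0.77]
[-0.63518366  0.64555528  0.05901945]
```

```bash
python3 inch.py '0 0 0 0 0; 0 0 0 0 0; 0 0 0 0 0; 0 0 0 0 0; 0 0 0 0 0' 10
python3 inch.py '0 0 0 0 0; 0 0 0 0 0' 25
python3 - <<'E'
from h import *
delta([.4814,.3159,.156],-11.3)
a=ctrl.get_image("scene")
A=cv2.resize(a[150:270,200:320,::-1],None,fx=4,fy=4,interpolation=3)
cv2.imwrite("pics/g3.png",A)
E
```

```text
time: 3.45
position: [0.4812, 0.3151, 0.1547]
tool_rot: [0.31, 3.126, 0.001]
ft_force: [-0.7, 0.3, -0.9]
grip_width: 0.203
grip_force: 10.0
time: 3.65
position: [0.4813, 0.3152, 0.1547]
tool_rot: [0.31, 3.126, 0.001]
ft_force: [0.2, 0.7, 0.4]
grip_width: 0.205
grip_force: 25.0
t 3.65 pos [0.4813 0.3152 0.1547] tilt 0.04 lifteryaw -11.32 delta [-0.      0.0008 -0.0013] turn -0.0003 q [-0.77  0.18  0.16  1.69 -0.03  1.27  0.77]
```

```bash
python3 inch.py '0 0 -0.01 0 0; 0 0 -0.03 0 0; 0 0 -0.06 0 0; 0 0 -0.09 0 0; 0 0 -0.12 0 0; 0 0 -0.14 0 0; 0 0 -0.14 0 0; 0 0 -0.14 0 0'
python3 - <<'E'
from h import *
delta([.46,.19,.25],-17.2)
E
```

```text
time: 4.5
position: [0.4811, 0.3143, 0.2941]
tool_rot: [-0.311, -3.126, 0.001]
ft_force: [-0.1, -0.2, -2.0]
grip_width: 0.206
grip_force: 24.9
t 4.5 pos [0.4811 0.3143 0.2941] tilt 0.05 lifteryaw -11.36 delta [-0.0038 -0.126   0.0442] turn 0.1019 q [-0.77  0.13  0.17  1.47 -0.02  1.54  0.77]
```

```bash
python3 inch.py '0 -0.03 0 0.03 0; -0.002 -0.07 0.01 0.06 0; -0.003 -0.1 0.03 0.09 0; -0.004 -0.126 0.044 0.102 0; -0.004 -0.126 0.044 0.102 0; -0.004 -0.126 0.044 0.102 0'
python3 inch.py '0 0 0 0 0; 0 0 0 0 0; 0 0 0 0 0; 0 0 0 0 0; 0 0 0 0 0' 3
python3 - <<'E'
from h import *
delta([.46,.19,.25],-17.2)
a=ctrl.get_image("scene")
A=cv2.resize(a[130:330,210:390,::-1],None,fx=3,fy=3,interpolation=3)
p=ctrl.get_state()["position"]; d=np.array([np.cos(np.radians(-17.2)),np.sin(np.radians(-17.2)),0])
for th in(0,10,20,30):
    t=np.radians(th); print(th,((w2px("scene",p+[0,0,.019]+.164*(d*np.sin(t)-[0,0,np.cos(t)]))-[210,130]+.5)*3).round())
cv2.imwrite("pics/g4.png",A)
E
```

```text
time: 5.1
position: [0.4593, 0.1897, 0.2489]
tool_rot: [-0.47, -3.104, 0.002]
ft_force: [0.4, 0.9, -1.4]
grip_width: 0.201
grip_force: 24.9
time: 5.6
position: [0.4605, 0.1908, 0.2506]
tool_rot: [0.468, 3.106, 0.0]
ft_force: [0.3, -0.5, -1.6]
grip_width: 0.208
grip_force: 3.0
t 5.6 pos [0.4605 0.1908 0.2506] tilt 0.02 lifteryaw -17.14 delta [ 0.0002 -0.0009  0.0006] turn 0.001 q [-0.69 -0.03  0.24  1.72  0.01  1.45  0.82]
0 [[168. 348.]]
10 [[194. 337.]]
20 [[220. 322.]]
30 [[243. 303.]]
```

View pics/g4.png

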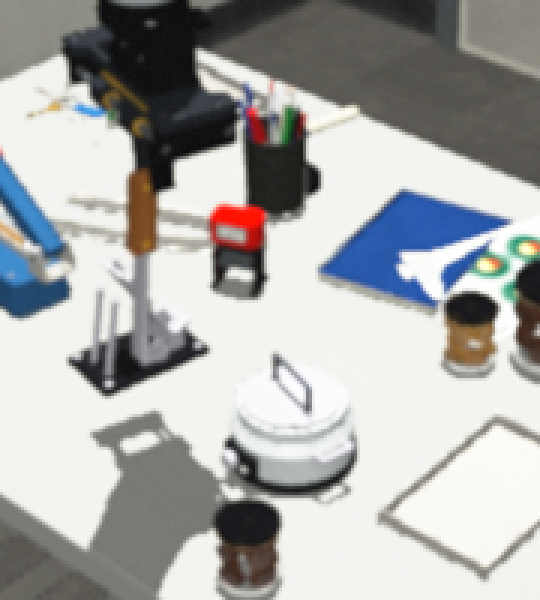

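The lifter (grip (143,172)–(140,250), shank down to about (148,355)) has swung to nearly upright. I'll tighten and check it against projections in a finer crop.

```bash
python3 inch.py '0 0 0 0 0; 0 0 0 0 0; 0 -0.04 0 0 0; 0 -0.07 -0.02 0 0; 0 -0.07 -0.02 0 0; 0 -0.07 -0.02 0 0; 0 -0.07 -0.02 0 0' 30
python3 - <<'E'
from h import *
delta([.46,.19,.25],-17.2)
a=ctrl.get_image("scene")
A=cv2.resize(a[165:285,230:340,::-1],None,fx=5,fy=5,interpolation=3)
p=ctrl.get_state()["position"]; y=np.radians(-17.2); d=np.array([np.cos(y),np.sin(y),0])
for th in(-5,0,5,10):
    t=np.radians(th); g=p+[0,0,.019]; ax=-(d*np.sin(t)-[0,0,np.cos(t)]); xx=d*np.cos(t)+np.array([0,0,np.sin(t)])
    P=[g+ax*.031,g-ax*.049,g-ax*.165,g-ax*.165+xx*.028, g-ax*.152+xx*.022]
    print(th,((w2px("scene",P)-[230,165]+.5)*5).round().tolist())
cv2.imwrite("pics/g5.png",A)
E
```

```text
time: 6.35
position: [0.4395, 0.1246, 0.2702]
tool_rot: [-0.467, -3.106, -0.001]
ft_force: [-0.7, -1.1, -1.8]
grip_width: 0.201
grip_force: 30.0
t 6.35 pos [0.4395 0.1246 0.2702] tilt 0.03 lifteryaw -17.11 delta [-0.0004  0.0685  0.0202] turn 0.0016 q [-0.64 -0.14  0.28  1.77  0.04  1.5   0.9 ]
-5 [[224.0, 130.0], [219.0, 266.0], [212.0, 449.0], [257.0, 437.0], [248.0, 420.0]]
0 [[219.0, 131.0], [226.0, 264.0], [235.0, 442.0], [280.0, 426.0], [270.0, 410.0]]
5 [[214.0, 133.0], [233.0, 261.0], [258.0, 433.0], [303.0, 414.0], [291.0, 399.0]]
10 [[210.0, 135.0], [240.0, 258.0], [281.0, 422.0], [324.0, 400.0], [311.0, 387.0]]
```

View pics/g5.png

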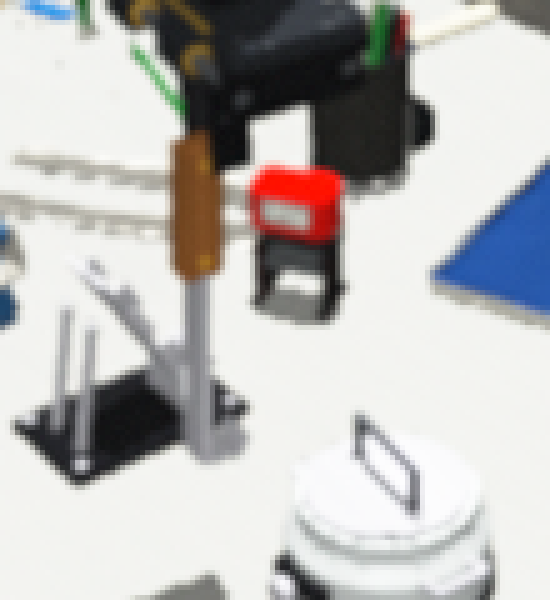

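The lifter is upright to within about 1°: its shank runs from (196,275) to (204,457) and its lip is near (243,440). It appears a few pixels left of the prediction, so it may have shifted in the pads. I'll quantify that with image code, using the known pose in the rest as calibration.

```bash
cat >> h.py <<'E'
def lifter_pts(g,yaw,tilt,gz=.165):
    "world points of lifter; g=grip point on axis at z=gz; tilt = lean of grip toward -x, deg"
    y,t=np.radians([yaw,tilt]); d=np.array([np.cos(y),np.sin(y),0]); u=np.array([0,0,1.])
    X=d*np.cos(t)+u*np.sin(t); Z=u*np.cos(t)-d*np.sin(t); Y=np.cross(Z,X)
    o=g-Z*gz
    return lambda x,yy,z: o+X*x+Y*yy+Z*z
def box(L,x0,x1,y0,y1,z0,z1): return [L(x,y,z) for x in(x0,x1) for y in(y0,y1) for z in(z0,z1)]
def hull_mask(n,P):
    m=np.zeros((480,640),np.uint8); cv2.fillConvexPoly(m,cv2.convexHull(w2px(n,P).astype(np.float32)).round().astype(int),1); return m
def brown(im):
    h=cv2.cvtColor(im,cv2.COLOR_RGB2HSV).astype(int); return ((h[...,0]>5)&(h[...,0]<20)&(h[...,1]>120)&(h[...,2]>50)).astype(np.uint8)
E
python3 - <<'E'
from h import *
np.set_printoptions(precision=1,suppress=True)
def rep(im,n,win):
    b=brown(im); w=np.zeros_like(b); x,y,ww,hh=win; w[y:y+hh,x:x+ww]=b[y:y+hh,x:x+ww]
    k,l,st,c=cv2.connectedComponentsWithStats(w); i=1+st[1:,4].argmax(); print(n,"obs bbox",st[i],"cen",c[i])
def pred(n,L):
    P=w2px(n,box(L,-.013,.013,-.009,.009,.116,.196)); print("  pred bbox",P.min(0),P.max(0),"cen",w2px(n,[L(0,0,.156)])[0])
for n,win in(("scene",(215,170,60,60)),("top",(185,240,30,45))):
    im=cv2.imread(f"pics/{n}0.png")[:,:,::-1]; rep(np.ascontiguousarray(im),n,win)
    pred(n,lifter_pts(np.array([.4814,.3159,.175]),-11.3,30))
im=ctrl.get_image("scene"); cv2.imwrite("pics/raw1.png",im[:,:,::-1]); rep(im,"scene now",(250,170,60,70))
p=ctrl.get_state()["position"]; print(p)
for dx in(0,-.01): 
  L=lifter_pts(p+[0,0,.019]+dx*np.array([.956,-.296,0]),-17.2,0); pred("scene",L); print("  foot,tip",w2px("scene",[L(0,0,0),L(.028,0,.005)]).tolist())
m=ctrl.camera_model("scene"); print(-R.from_rotvec(m["rvec"]).as_matrix().T@m["tvec"])
print("tcp px",w2px("scene",[p]))
E
```

```text
scene obs bbox [230 198  19  20 160] cen [239.1 207.4]
  pred bbox [228.8 195.6] [252.1 220.2] cen [240.6 208.1]
top obs bbox [193 256  13  20 149] cen [198.7 265.5]
  pred bbox [191.3 254.4] [206.5 277.8] cen [199.  265.9]
scene now obs bbox [265 191   9  30 238] cen [268.8 205.9]
[0.4 0.1 0.3]
  pred bbox [267.1 187.9] [280.8 220.4] cen [274.1 204.3]
  foot,tip [[276.59188545985285, 252.8810612617778], [285.50363489190516, 248.25614946513588]]
  pred bbox [263.6 188.9] [277.4 221.5] cen [270.6 205.3]
  foot,tip [[273.3511320724851, 254.02390600063316], [282.3073803413991, 249.3791170370586]]
[-0.4 -0.8  1. ]
tcp px [[274.2 207.6]]
```

```bash
python3 inch.py '0 0.03 0 0 0; 0 0.06 0.02 0 0; 0 0.07 0.05 0 0; 0 0.07 0.08 0 0; 0 0.07 0.095 0 0; 0 0.07 0.105 0 0; 0 0.07 0.105 0 0; 0 0.07 0.105 0 0; 0 0.07 0.105 0 0'
python3 - <<'E'
from h import *
im=ctrl.get_image("scene"); cv2.imwrite("pics/raw2.png",im[:,:,::-1]); delta([.46,.19,.15],-17.2)
E
```

```text
time: 7.35
position: [0.4612, 0.1909, 0.1668]
tool_rot: [0.469, 3.105, 0.002]
ft_force: [0.4, 0.4, -1.9]
grip_width: 0.204
grip_force: 30.0
t 7.4 pos [0.4612 0.1909 0.1668] tilt 0.13 lifteryaw -17.18 delta [ 0.0009 -0.0012  0.0168] turn 0.0004 q [-0.68  0.    0.24  1.85 -0.    1.28  0.83]
```

```bash
python3 inch.py '0 0 0.005 0 0; 0 0 0.005 0 0; 0 0 0.005 0 0'; python3 inch.py '0 0 0.003 0 0; 0 0 0.003 0 0; 0 0 0.003 0 0'; python3 inch.py '0 0 0.003 0 0; 0 0 0.003 0 0; 0 0 0.003 0 0'
```

```text
time: 7.7
position: [0.4603, 0.1904, 0.1606]
tool_rot: [-0.469, -3.106, -0.0]
ft_force: [-0.2, -0.4, -1.3]
grip_width: 0.206
grip_force: 30.0
time: 8.0
position: [0.4603, 0.1905, 0.1575]
tool_rot: [-0.469, -3.106, 0.0]
ft_force: [0.6, 0.2, -1.2]
grip_width: 0.201
grip_force: 30.0
time: 8.3
position: [0.4603, 0.1904, 0.1544]
tool_rot: [-0.469, -3.106, 0.0]
ft_force: [0.4, -0.2, -1.5]
grip_width: 0.201
grip_force: 30.0
```

```bash
for i in 1; do python3 inch.py '0 0 0.002 0 0; 0 0 0.002 0 0; 0 0 0.002 0 0'; done | grep -E 'pos|ft_'; python3 inch.py '0 0 0.002 0 0; 0 0 0.002 0 0; 0 0 0.002 0 0' | grep -E 'pos|ft_'
```

```text
position: [0.4604, 0.1905, 0.1525]
ft_force: [0.3, 0.0, -1.3]
position: [0.4603, 0.1905, 0.1505]
ft_force: [-0.2, -0.1, -1.7]
```

Run:
```python
from h import *
from scipy.optimize import minimize
im=ctrl.get_image("scene"); cv2.imwrite("pics/raw3.png",im[:,:,::-1]); print(ctrl.get_state()["position"])
bg=cv2.imread("pics/scene0.png")[:,:,::-1].astype(int)
d=np.abs(im.astype(int)-bg).max(2)
for r in range(205,268,2):
    print(r,''.join('%4d'%v for v in d[r,255:295]))
```

```text
[0.46039423 0.19049837 0.15056798]
205  214 201 188 182 182 187 197 204 212 209 209 203 197 187 178 168 160 162 154 135 131 138 138 133 120 128 131 135 143 152 164 172 179 184 162  89  18   3   3   5
207  172 180 178 163 161 166 178 193 207 216 211 209 210 209 206 208 211 212 213 214 212 216 211 197 173 150 147 143 147 161 161 141 127 129 102  35   6   7   6   6
209   37  83 116 123 115 119 118 124 139 154 156 150 156 161 163 176 182 190 192 190 188 191 195 188 167 152 148 144 141 143 138 120 118 130 109  41   8   7   6   7
211    1  49 128 197 217 211 189 164 151 163 168 175 183 177 170 164 155 156 152 148 149 145 150 149 148 139 120  96  91  95 104 118 131 128  89  31   2   6   7   5
213    2  34 115 182 199 198 203 204 212 220 208 197 195 196 190 187 179 174 169 167 174 201 218 227 227 181  87  22   7   2   7   6   9  17  12   4   3   3   4   2
215    3  22 102 189 217 215 218 221 222 223 216 199 193 199 216 223 226 223 215 194 160 134 112  79  51  27   8   2   4   5   5   2   3   4   4   6   3   3   2   2
217    4  10  84 176 210 210 211 215 218 212 220 220 221 222 203 153 105  5
[... 3514 characters left out ...]
   3   4   3   3   3   2   1   2   2   2
261    4   3  15  65 105 112 101  62  10   3   3   4   4   3   3   3   3   4   3   3   3   3   3   2   4   3   4   3   3   4   4   3   3   4   3   2   2   3   2   2
263    4   3  13  64 105 109  96  71  20   1   4   4   4   4   4   3   3   3   4   3   3   3   3   3   3   4   3   3   4   4   4   4   4   3   2   3   3   2   2   2
265   14  38  59  93 108 108  95  95  80  27   1   4   3   4   3   3   3   3   4   4   3   4   3   3   3   4   3   3   3   3   3   3   3   4   3   3   5   3   2   2
267  112 117 116 114 113 107  94  96 109  88  28   1   3   3   4   3   3   2   3   3   4   4   3   3   3   3   3   4   4   4   4   3   4   3   5   3   3   4   5   2
```

```bash
for i in 1; do python3 inch.py '0 0 0.002 0 0; 0 0 0.002 0 0; 0 0 0.002 0 0'; done | grep -E 'pos|ft_'; python3 inch.py '0 0 0.002 0 0; 0 0 0.002 0 0; 0 0 0.002 0 0' | grep -E 'pos|ft_';  python3 inch.py '0 0 0.001 0 0; 0 0 0.001 0 0; 0 0 0.001 0 0' | grep -E 'pos|ft_'
```

```text
position: [0.4603, 0.1905, 0.1484]
ft_force: [0.5, -0.0, -2.0]
position: [0.4603, 0.1904, 0.1465]
ft_force: [-0.3, 0.9, -1.4]
position: [0.4608, 0.1907, 0.1461]
ft_force: [0.2, -0.6, 2.3]
```

Foot contact with the table occurs at TCP z ≈ 0.1463, so foot z = TCP z − 0.1463. I'll rise to hook height (foot z ≈ 0.0805, so TCP z = 0.227) and go to a point 85 mm short of the bar.

Run:
```python
from h import *
B=np.array([.516,.077]); d=np.array([.9553,-.2957])
delta([*(B-.085*d),.2268],-17.2)
```

```text
t 9.85 pos [0.4608 0.1907 0.1461] tilt 0.07 lifteryaw -17.18 delta [-0.0014 -0.0922 -0.0807] turn 0.0004 q [-0.68  0.02  0.24  1.88 -0.    1.24  0.83]
```

```bash
python3 inch.py '0 0 -0.03 0 0; 0 0 -0.06 0 0; 0 0 -0.081 0 0; 0 -0.03 -0.081 0 0; -0.001 -0.06 -0.081 0 0; -0.001 -0.085 -0.081 0 0; -0.001 -0.092 -0.081 0 0; -0.001 -0.092 -0.081 0 0; -0.001 -0.092 -0.081 0 0'
python3 - <<'E'
from h import *
B=np.array([.516,.077]); d=np.array([.9553,-.2957])
delta([*(B-.0385*d),.2268],-17.2)
E
```

```text
time: 10.75
position: [0.4342, 0.1035, 0.2265]
tool_rot: [0.467, 3.107, 0.001]
ft_force: [0.0, 1.2, -2.0]
grip_width: 0.204
grip_force: 30.0
t 10.75 pos [0.4342 0.1035 0.2265] tilt 0.04 lifteryaw -17.12 delta [-0.0475 -0.0012 -0.0003] turn 0.0015 q [-0.62 -0.15  0.3   1.87  0.04  1.42  0.94]
```

```bash
python3 inch.py '-0.015 0 0 0 0; -0.03 -0.001 0 0 0; -0.043 -0.001 0 0 0; -0.047 -0.001 0 0 0; -0.047 -0.001 0 0 0; -0.047 -0.001 0 0 0'
python3 - <<'E'
from h import *
B=np.array([.516,.077]); d=np.array([.9553,-.2957])
delta([*(B-.0035*d),.2268],-17.2)
ims=[ctrl.get_image("scene").astype(float) for _ in range(3)]; im=np.mean(ims,0).astype(np.uint8); cv2.imwrite("pics/raw4.png",im[:,:,::-1])
A=cv2.resize(im[215:285,260:340,::-1],None,fx=8,fy=8,interpolation=3); cv2.imwrite("pics/h1.png",A)
p=ctrl.get_state()["position"]
f=lambda P:((w2px("scene",P)-[260,215]+.5)*8).round().tolist()
for dx in(0,-.008,-.016):
    o=np.array([p[0]+dx*d[0],p[1]+dx*d[1],p[2]-.1463]); D=np.array([*d,0]); Yv=np.array([-D[1],D[0],0])
    print(dx,"lip -y corner(28,-12,13)",f([o+.028*D-.012*Yv+[0,0,.013]]),"lip +y",f([o+.028*D+.012*Yv+[0,0,.013]]),"tongue tip bottom -y",f([o+.028*D-.012*Yv]),"shank foot -x,-y",f([o-.003*D-.012*Yv]),"-x,+y",f([o-.003*D+.012*Yv]),"shank top -x mid",f([o-.003*D-.012*Yv+[0,0,.05]]))
b=np.array([*B,.1025]); print("bar ends",f([b+.03*Yv,b-.03*Yv]))
E
```

```text
time: 11.35
position: [0.4786, 0.0876, 0.2263]
tool_rot: [-0.469, -3.106, 0.0]
ft_force: [-0.3, 0.2, -1.9]
grip_width: 0.202
grip_force: 30.0
t 11.35 pos [0.4786 0.0876 0.2263] tilt 0.05 lifteryaw -17.18 delta [-0.0354  0.0009 -0.0005] turn 0.0004 q [-0.6  -0.06  0.35  1.79  0.02  1.41  1.02]
0 lip -y corner(28,-12,13) [[382.0, 362.0]] lip +y [[347.0, 326.0]] tongue tip bottom -y [[383.0, 391.0]] shank foot -x,-y [[306.0, 420.0]] -x,+y [[272.0, 384.0]] shank top -x mid [[303.0, 304.0]]
-0.008 lip -y corner(28,-12,13) [[362.0, 369.0]] lip +y [[328.0, 333.0]] tongue tip bottom -y [[363.0, 398.0]] shank foot -x,-y [[286.0, 427.0]] -x,+y [[252.0, 391.0]] shank top -x mid [[282.0, 311.0]]
-0.016 lip -y corner(28,-12,13) [[343.0, 376.0]] lip +y [[308.0, 341.0]] tongue tip bottom -y [[343.0, 406.0]] shank foot -x,-y [[265.0, 435.0]] -x,+y [[232.0, 398.0]] shank top -x mid [[262.0, 319.0]]
bar ends [[347.0, 268.0], [435.0, 356.0]]
```

View pics/h1.png

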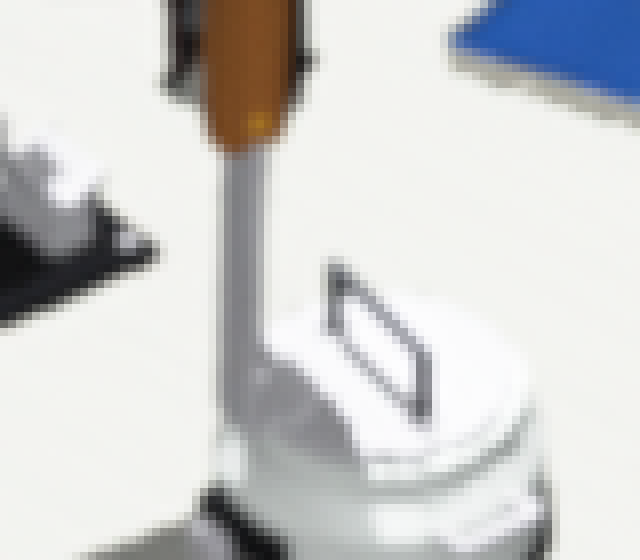

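The image shows the bar at (336,270)–(430,355), within 1 px of the prediction. The shank is at x = 220–265 with its foot near y = 425, so the foot is about 15 mm behind the TCP and the lean is only about −2°. So the hook seat needs about 43–45 mm more forward.

```bash
python3 inch.py '-0.01 0 0 0 0; -0.02 0.001 0 0 0; -0.03 0.001 0 0 0; -0.04 0.001 0 0 0; -0.047 0.001 0 0 0; -0.047 0.001 0 0 0; -0.047 0.001 0 0 0; -0.045 0.001 0 0 0; -0.045 0.001 0 0 0'|grep -E 'pos|ft'
python3 inch.py '0 0 -0.004 0 0; 0 0 -0.008 0 0; 0 0 -0.011 0 0; 0 0 -0.011 0 0; 0 0 -0.011 0 0; 0 0 -0.011 0 0'|grep -E 'pos|ft'
```

```text
position: [0.5215, 0.0755, 0.2267]
ft_force: [-0.5, -1.4, -0.3]
position: [0.522, 0.0751, 0.2374]
ft_force: [0.6, -1.0, -1.1]
```

```bash
python3 inch.py '0 0 -0.002 0 0; 0 0 -0.003 0 0; 0 0 -0.003 0 0; 0 0 -0.003 0 0'|grep -E 'pos|ft'
python3 inch.py '0 0 -0.002 0 0; 0 0 -0.003 0 0; 0 0 -0.003 0 0; 0 0 -0.003 0 0'|grep -E 'pos|ft'
python3 inch.py '0 0 -0.002 0 0; 0 0 -0.003 0 0; 0 0 -0.003 0 0; 0 0 -0.003 0 0'|grep -E 'pos|ft'
```

```text
position: [0.5218, 0.075, 0.2401]
ft_force: [0.2, 0.0, -3.6]
position: [0.5221, 0.0752, 0.2436]
ft_force: [-0.6, -0.4, -3.2]
position: [0.5221, 0.0751, 0.2466]
ft_force: [0.1, -0.4, -4.1]
```

Load rose by 2.4 N at the height expected for the bar on the tongue, so it is hooked. I'll lift slowly.

```bash
python3 inch.py '0 0 -0.006 0 0; 0 0 -0.012 0 0; 0 0 -0.018 0 0; 0 0 -0.024 0 0; 0 0 -0.030 0 0; 0 0 -0.036 0 0; 0 0 -0.04 0 0; 0 0 -0.04 0 0; 0 0 -0.04 0 0; 0 0 -0.04 0 0; 0 0 -0.04 0 0; 0 0 -0.04 0 0; 0 0 -0.04 0 0; 0 0 -0.04 0 0'
python3 - <<'E'
from h import *
delta([.55,-.104,.2866],-17.2)
im=ctrl.get_image("scene"); cv2.imwrite("pics/raw5.png",im[:,:,::-1])
E
```

```text
time: 15.6
position: [0.522, 0.0751, 0.2865]
tool_rot: [-0.469, -3.106, -0.0]
ft_force: [0.5, 0.3, -4.9]
grip_width: 0.202
grip_force: 30.0
t 15.6 pos [0.522  0.0751 0.2865] tilt 0.01 lifteryaw -17.18 delta [-7.960e-02 -1.629e-01 -1.000e-04] turn 0.0004 q [-0.57  0.02  0.39  1.6  -0.01  1.52  1.09]
```

Run:
```python
from h import *
g=cv2.imread("pics/top0.png",0).astype(int)
for r0,r1 in((208,222),(230,244),(250,264)):
    p=g[r0:r1].mean(0); print(r0,"L",p[326:336].round().astype(int),"R",p[364:376].round().astype(int))
print([px2w("top",u,237,z)[:2].round(4).tolist() for u in(330,370) for z in (.002,.016)])
# lid position now from the scene/top picture: dark diff
p=g[:,340:360].mean(1); print("rows",[(i,int(p[i])) for i in list(range(200,209))+list(range(264,274))])
```

```text
208 L [186 187 188 155 171 207 213 213 213 213] R [207 206 207 209 210 161 141 181 187 186 186 186]
230 L [187 187 189 159 159 201 212 211 211 211] R [207 206 206 207 216 174 159 188 186 186 186 186]
250 L [186 187 189 157 127 192 212 210 209 209] R [206 206 206 208 211 170 158 186 187 186 186 186]
[[0.5876, -0.0456], [0.5864, -0.0447], [0.5909, -0.1646], [0.5896, -0.1628]]
rows [(200, 185), (201, 186), (202, 186), (203, 190), (204, 131), (205, 138), (206, 208), (207, 210), (208, 209), (264, 210), (265, 210), (266, 214), (267, 173), (268, 166), (269, 186), (270, 188), (271, 186), (272, 186), (273, 187)]
```

```bash
python3 inch.py '-0.003 -0.004 0 0 0; -0.009 -0.011 0 0 0; -0.017 -0.021 0 0 0; -0.026 -0.032 0 0 0; -0.035 -0.043 0 0 0; -0.044 -0.054 0 0 0; -0.053 -0.065 0 0 0; -0.062 -0.076 0 0 0; -0.071 -0.087 0 0 0; -0.080 -0.098 0 0 0; -0.089 -0.109 0 0 0; -0.098 -0.120 0 0 0; -0.106 -0.130 0 0 0; -0.113 -0.139 0 0 0; -0.118 -0.146 0 0 0; -0.121 -0.150 0 0 0; -0.122 -0.151 0 0 0; -0.122 -0.151 0 0 0; -0.122 -0.151 0 0 0'
python3 - <<'E'
from h import *
delta([.594,-.1049,.2866],-17.2)
im=ctrl.get_image("top"); cv2.imwrite("pics/raw6.png",im[:,:,::-1]); im=ctrl.get_image("scene"); cv2.imwrite("pics/raw6s.png",im[:,:,::-1])
E
```

```text
time: 17.55
position: [0.594, -0.1043, 0.2866]
tool_rot: [-0.467, -3.107, -0.001]
ft_force: [0.3, 0.4, -5.2]
grip_width: 0.202
grip_force: 30.0
t 17.55 pos [ 0.594  -0.1043  0.2866] tilt 0.04 lifteryaw -17.12 delta [-0.0001 -0.0006 -0.    ] turn 0.0015 q [-0.33  0.21  0.56  1.43 -0.11  1.54  1.49]
```

```bash
python3 inch.py '0 0 0.005 0 0; 0 0 0.015 0 0; 0 0 0.025 0 0; 0 0 0.035 0 0; 0 0 0.045 0 0; 0 0 0.055 0 0; 0 0 0.065 0 0; 0 0 0.075 0 0; 0 0 0.085 0 0; 0 0 0.092 0 0; 0 0 0.097 0 0; 0 0 0.1 0 0; 0 0 0.1 0 0; 0 0 0.1 0 0'|grep -E 'pos|ft'
python3 inch.py '0 0 0.002 0 0; 0 0 0.004 0 0; 0 0 0.005 0 0; 0 0 0.005 0 0; 0 0 0.005 0 0'|grep -E 'pos|ft'
python3 inch.py '0 0 0.002 0 0; 0 0 0.003 0 0; 0 0 0.003 0 0; 0 0 0.003 0 0'|grep -E 'pos|ft'
```

```text
position: [0.5943, -0.1052, 0.1869]
ft_force: [-0.6, -1.0, -4.9]
position: [0.594, -0.1052, 0.1816]
ft_force: [-0.2, -0.3, -4.9]
position: [0.594, -0.1052, 0.1785]
ft_force: [0.2, -0.4, -4.4]
```

```bash
python3 inch.py '0 0 0.001 0 0; 0 0 0.002 0 0; 0 0 0.002 0 0; 0 0 0.002 0 0'|grep -E 'pos|ft'
python3 inch.py '0 0 0.001 0 0; 0 0 0.002 0 0; 0 0 0.002 0 0; 0 0 0.002 0 0'|grep -E 'pos|ft'
python3 inch.py '0 0 0.002 0 0; 0 0 0.004 0 0; 0 0 0.005 0 0; 0 0 0.005 0 0; 0 0 0.005 0 0'|grep -E 'pos|ft'
```

```text
position: [0.5943, -0.1052, 0.177]
ft_force: [0.6, 0.0, -1.8]
position: [0.594, -0.1051, 0.1745]
ft_force: [0.5, 0.2, -1.6]
position: [0.594, -0.1052, 0.1695]
ft_force: [-0.2, -1.0, -0.6]
```

```bash
python3 inch.py '0 0 0.003 0 0; 0 0 0.0055 0 0; 0 0 0.0055 0 0; 0 0 0.0055 0 0'|grep -E 'pos|ft'
python3 inch.py '0.005 0 0 0 0; 0.01 0 0 0 0; 0.015 0 0 0 0; 0.015 0 0 0 0; 0.015 0 0 0 0'|grep -E 'pos|ft'
python3 inch.py '0.008 0 0 0 0; 0.016 0 0 0 0; 0.024 0 0 0 0; 0.032 0 0 0 0; 0.038 0 0 0 0; 0.038 0 0 0 0; 0.038 0 0 0 0'|grep -E 'pos|ft'
python3 inch.py '0 0 -0.01 0 0; 0 0 -0.03 0 0; 0 0 -0.05 0 0; 0 0 -0.08 0 0; 0 0 -0.11 0 0; 0 0 -0.13 0 0; 0 0 -0.13 0 0; 0 0 -0.13 0 0'
python3 - <<'E'
from h import *
delta([.4813,.3152,.2944],-11.3)
for n in("top","scene"):
    im=ctrl.get_image(n); cv2.imwrite(f"pics/raw7{n}.png",im[:,:,::-1])
E
```

```text
position: [0.5939, -0.1051, 0.1639]
ft_force: [-0.1, 0.7, -1.8]
position: [0.5797, -0.1005, 0.1643]
ft_force: [1.6, 0.8, -1.0]
position: [0.5435, -0.0894, 0.1643]
ft_force: [-1.1, -0.5, -1.2]
time: 23.65
position: [0.5435, -0.0897, 0.2939]
tool_rot: [0.469, 3.106, -0.0]
ft_force: [-0.8, -0.4, -1.1]
grip_width: 0.201
grip_force: 30.0
t 23.65 pos [ 0.5435 -0.0897  0.2939] tilt 0.02 lifteryaw -17.19 delta [ 0.1791  0.3684 -0.0005] turn -0.1027 q [-0.39  0.07  0.54  1.54 -0.04  1.54  1.42]
```

Lid set down and unhooked: the load dropped at the predicted height, and afterwards only the lifter's weight remains. Next I need the lifter leaning 30° again. I'll stand its foot on free table and move the grip back along an arc, with a light grip so it pivots in the pads.

Run:
```python
from h import *
delta([.565,.187,.2739],-11.3)
g=cv2.imread("pics/raw7top.png",0); w=g[205:268,331:369]; ys,xs=np.where(w<110); print("dark px in tray",len(xs), (xs+331).min() if len(xs) else 0,(xs+331).max() if len(xs) else 0)
```

```text
t 23.75 pos [ 0.5427 -0.0894  0.2926] tilt 0.14 lifteryaw -17.18 delta [0.0603 0.2707 0.0186] turn -0.1026 q [-0.39  0.08  0.54  1.54 -0.04  1.54  1.42]
dark px in tray 990 331 368
```

```bash
python3 inch.py '0.005 0.02 0 -0.02 0; 0.013 0.06 0 -0.04 0; 0.022 0.1 0 -0.06 0; 0.031 0.14 0 -0.08 0; 0.04 0.18 0 -0.1 0; 0.05 0.22 0 -0.103 0; 0.058 0.255 0 -0.103 0; 0.06 0.27 0.01 -0.103 0; 0.06 0.27 0.03 -0.103 0; 0.06 0.27 0.06 -0.103 0; 0.06 0.27 0.09 -0.103 0; 0.06 0.27 0.12 -0.103 0; 0.06 0.27 0.135 -0.103 0; 0.06 0.27 0.14 -0.103 0; 0.06 0.27 0.14 -0.103 0; 0.06 0.27 0.14 -0.103 0'
python3 - <<'E'
from h import *
delta([.565,.187,.1463],-11.3)
from h import *
im=ctrl.get_image("top"); cv2.imwrite("pics/raw8top.png",im[:,:,::-1])
g=cv2.cvtColor(im,cv2.COLOR_RGB2GRAY); w=g[207:266,332:368]; ys,xs=np.where(w<130); print("bar px in tray",len(xs)); 
if len(xs): u,v=xs.mean()+332,ys.mean()+207; print(u,v,px2w("top",u,v,.042),"span",xs.min()+332,xs.max()+332,ys.min()+207,ys.max()+207)
E
```

```text
time: 25.35
position: [0.5668, 0.1864, 0.1556]
tool_rot: [0.309, 3.124, 0.002]
ft_force: [0.1, -1.1, -1.4]
grip_width: 0.203
grip_force: 30.0
t 25.35 pos [0.5668 0.1864 0.1556] tilt 0.14 lifteryaw -11.28 delta [0.0019 0.0002 0.0093] turn 0.0004 q [-0.64  0.22  0.33  1.65 -0.07  1.28  1.07]
bar px in tray 55
350.78181818181815 237.14545454545456 [ 0.58537766 -0.10344052  0.042     ] span 339 360 233 242
```

The lid's bar is seen at (0.585, −0.103), centred in the tray. Now touch down.

```bash
python3 inch.py '0 0 0.004 0 0; 0 0 0.007 0 0; 0 0 0.008 0 0; 0 0 0.008 0 0'|grep -E 'pos|ft'
python3 inch.py '0 0 0.001 0 0; 0 0 0.002 0 0; 0 0 0.002 0 0; 0 0 0.002 0 0'|grep -E 'pos|ft'
```

```text
position: [0.5659, 0.1862, 0.1462]
ft_force: [-0.3, 0.2, -0.8]
position: [0.5671, 0.1864, 0.1461]
ft_force: [-0.9, -0.7, 5.7]
```

```bash
python3 inch.py '0 0 0 0 0; 0 0 0 0 0; 0.007 0 0 0 0; 0.015 0 0 0 0; 0.023 0 0.0005 0 0; 0.031 0 0.001 0 0; 0.039 0 0.002 0 0; 0.047 0 0.0035 0 0; 0.055 0 0.005 0 0' 6
python3 - <<'E'
from h import *
import json
im=ctrl.get_image("scene"); cv2.imwrite("pics/raw9.png",im[:,:,::-1])
b=brown(im); w=np.zeros_like(b); w[160:240,240:310]=b[160:240,240:310]
k,l,st,c=cv2.connectedComponentsWithStats(w); i=1+st[1:,4].argmax(); ys,xs=np.where(l==i)
print(st[i],c[i]); D=np.polyfit(ys,xs,1); print("grip slope dx/dy",D[0])
p=ctrl.get_state()["position"]; y=np.radians(-11.3)
for th in(-2,5,10,15,20,30):
    L=lifter_pts(p+[-.0055*np.cos(y),-.0055*np.sin(y),.036],-11.3,th,.181); m=hull_mask("scene",box(L,-.013,.013,-.009,.009,.116,.16)); yy,xx=np.where(m); print(th,np.polyfit(yy,xx,1)[0].round(3),w2px("scene",[L(0,0,.136),L(0,0,0)]).round(1).tolist())
E
```

```text
time: 27.1
position: [0.5117, 0.1977, 0.1404]
tool_rot: [0.308, 3.125, 0.003]
ft_force: [-0.4, -0.4, 6.1]
grip_width: 0.206
grip_force: 6.0
[268 212  13  25 167] [274.05389222 224.13173653]
grip slope dx/dy 0.29598187049332575
-2 -0.041 [[273.5, 230.6], [274.2, 268.4]]
5 0.017 [[275.1, 229.9], [280.2, 265.5]]
10 0.116 [[276.2, 229.3], [284.5, 263.1]]
15 0.113 [[277.3, 228.6], [288.6, 260.3]]
20 0.204 [[278.3, 227.8], [292.6, 257.2]]
30 0.328 [[280.3, 226.0], [300.1, 250.4]]
```

```bash
python3 inch.py '0.008 0 0.002 0 0; 0.016 0 0.0047 0 0; 0.024 0 0.0075 0 0; 0.032 0 0.0108 0 0; 0.038 0 0.0136 0 0; 0.044 0 0.0165 0 0; 0.044 0 0.0165 0 0; 0.044 0 0.0165 0 0'
python3 inch.py '0 0 0 0 0; 0 0 0 0 0; 0 0 0 0 0; 0 0 -0.02 0 0; 0 0 -0.05 0 0; 0 0 -0.08 0 0; 0 0 -0.08 0 0; 0 0 -0.08 0 0' 30
python3 - <<'E'
from h import *
d=delta([.4813,.3152,.2944],-11.3)
im=ctrl.get_image("scene"); cv2.imwrite("pics/raw10.png",im[:,:,::-1])
p=ctrl.get_state()["position"]
x0,y0=np.floor(w2px("scene",[p])[0]).astype(int)-[40,40]
A=cv2.resize(im[y0:y0+100,x0:x0+100,::-1],None,fx=6,fy=6,interpolation=3); cv2.imwrite("pics/v10.png",A); print(x0,y0)
y=np.radians(-11.3)
for th in(20,25,30,35):
    L=lifter_pts(p+[-.0055*np.cos(y),-.0055*np.sin(y),.036],-11.3,th,.181); print(th,((w2px("scene",[L(0,0,.196),L(0,0,.116),L(0,0,0),L(.028,0,.005)])-[x0,y0]+.5)*6).round().tolist())
E
```

```text
time: 27.95
position: [0.4673, 0.2064, 0.1231]
tool_rot: [-0.306, -3.125, -0.001]
ft_force: [-3.5, 0.2, 6.6]
grip_width: 0.211
grip_force: 6.0
time: 28.75
position: [0.4683, 0.2055, 0.2021]
tool_rot: [-0.308, -3.126, 0.0]
ft_force: [0.3, 0.6, -2.9]
grip_width: 0.202
grip_force: 30.0
t 28.75 pos [0.4683 0.2055 0.2021] tilt 0.02 lifteryaw -11.26 delta [ 0.0087  0.1102 -0.0923] turn 0.0006 q [-0.73  0.01  0.27  1.77 -0.    1.36  0.91]
221 174
20 [[222.0, 159.0], [281.0, 278.0], [360.0, 437.0], [400.0, 396.0]]
25 [[219.0, 161.0], [290.0, 271.0], [384.0, 416.0], [422.0, 373.0]]
30 [[217.0, 163.0], [299.0, 263.0], [407.0, 394.0], [442.0, 349.0]]
35 [[215.0, 165.0], [307.0, 254.0], [429.0, 371.0], [461.0, 323.0]]
```

View pics/v10.png

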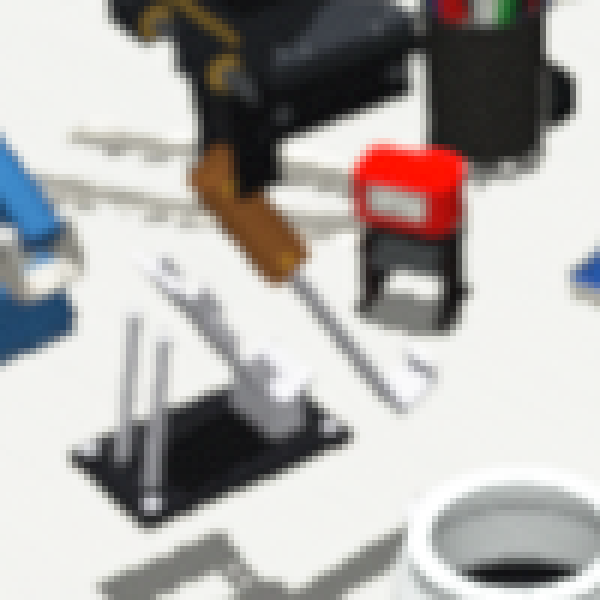

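The lifter leans about 28.5–30° (grip bottom (287,265), foot about (400,410), matching the 30° prediction within about 1 px). The empty rest is at lower left. I'll go above it, 6 mm forward of the original line.

Run:
```python
from h import *
delta([.4872,.3140,.2902],-11.33)
```

```text
t 28.8 pos [0.4677 0.2052 0.2012] tilt 0.13 lifteryaw -11.26 delta [ 0.0023  0.1104 -0.0892] turn 0.0011 q [-0.73  0.01  0.27  1.78 -0.    1.36  0.91]
```

```bash
python3 inch.py '0 0 -0.03 0 0; 0 0 -0.06 0 0; 0 0.01 -0.085 0 0; 0.001 0.04 -0.09 0 0; 0.002 0.07 -0.09 0 0; 0.002 0.095 -0.09 0 0; 0.002 0.11 -0.09 0.001 0; 0.002 0.11 -0.09 0.001 0; 0.002 0.11 -0.09 0.001 0; 0.002 0.11 -0.09 0.001 0'
python3 - <<'E'
from h import *
delta([.4872,.3140,.2902],-11.33)
E
```

```text
time: 29.8
position: [0.4886, 0.3118, 0.2925]
tool_rot: [0.314, 3.126, -0.002]
ft_force: [0.7, 0.3, -1.6]
grip_width: 0.202
grip_force: 30.0
t 29.8 pos [0.4886 0.3118 0.2925] tilt 0.06 lifteryaw -11.46 delta [0.0018 0.0018 0.0023] turn -0.0023 q [-0.81  0.14  0.22  1.46 -0.03  1.54  0.78]
```

```bash
python3 inch.py '0.001 0.001 0.02 -0.002 0; 0.002 0.002 0.05 -0.002 0; 0.002 0.002 0.07 -0.002 0; 0.002 0.002 0.07 -0.002 0; 0.002 0.002 0.07 -0.002 0; 0.002 0.002 0.07 -0.002 0'|grep -E 'pos|ft'
python3 - <<'E'
from h import *
delta([.4872,.3140,.2],-11.33)
E
python3 inch.py '0 0 0 0 0; 0 0 0 0 0'|grep -E 'pos|ft'
python3 - <<'E'
from h import *
delta([.4872,.3140,.2],-11.33)
E
```

```text
position: [0.4877, 0.3161, 0.2246]
ft_force: [-0.3, -0.3, -2.4]
t 30.4 pos [0.4877 0.3161 0.2246] tilt 0.18 lifteryaw -11.26 delta [ 0.0001 -0.0023  0.0246] turn 0.0011 q [-0.81  0.15  0.21  1.58 -0.03  1.41  0.78]
position: [0.4872, 0.3164, 0.2237]
ft_force: [0.5, 0.2, -2.1]
t 30.6 pos [0.4872 0.3164 0.2237] tilt 0.11 lifteryaw -11.22 delta [-0.0004 -0.0024  0.0237] turn 0.0019 q [-0.81  0.15  0.21  1.58 -0.03  1.41  0.78]
```

```bash
python3 inch.py '0 -0.002 0.01 0.001 0; 0 -0.002 0.02 0.001 0; 0 -0.002 0.024 0.001 0; 0 -0.002 0.024 0.001 0; 0 -0.002 0.024 0.001 0; 0 -0.002 0.024 0.001 0; 0 -0.002 0.024 0.001 0'|grep -E 'pos|ft'
python3 inch.py '0 0 0 0 0; 0 0 0 0 0'|grep -E 'pos|ft'
python3 - <<'E'
from h import *
delta([.4872,.3140,.17],-11.33)
E
```

```text
position: [0.4865, 0.3144, 0.199]
ft_force: [0.1, 0.3, -2.0]
position: [0.4864, 0.3143, 0.1988]
ft_force: [-0.5, -0.1, -1.7]
t 31.5 pos [0.4864 0.3143 0.1988] tilt 0.02 lifteryaw -11.27 delta [-0.0009 -0.0001  0.0288] turn 0.001 q [-0.8   0.16  0.21  1.62 -0.03  1.36  0.78]
```

```bash
python3 inch.py '-0.001 0 0.01 0.001 0; -0.001 0 0.02 0.001 0; -0.001 0 0.029 0.001 0; -0.001 0 0.029 0.001 0; -0.001 0 0.029 0.001 0'|grep -E 'pos|ft'
python3 inch.py '0 0 0.003 0 0; 0 0 0.006 0 0; 0 0 0.007 0 0; 0 0 0.007 0 0'|grep -E 'pos|ft'
python3 inch.py '0 0 0.002 0 0; 0 0 0.003 0 0; 0 0 0.003 0 0'|grep -E 'pos|ft'
```

```text
position: [0.487, 0.3139, 0.1691]
ft_force: [0.4, -0.3, -1.6]
position: [0.4874, 0.3141, 0.1625]
ft_force: [0.3, 0.8, -1.6]
position: [0.4873, 0.3142, 0.1595]
ft_force: [0.0, 0.9, -1.3]
```

```bash
python3 inch.py '0 0 0.002 0 0; 0 0 0.002 0 0; 0 0 0.002 0 0'|grep -E 'pos|ft'
python3 inch.py '0 0 0.002 0 0; 0 0 0.002 0 0; 0 0 0.002 0 0'|grep -E 'pos|ft'
```

```text
position: [0.4874, 0.3141, 0.1576]
ft_force: [0.7, 0.4, -1.6]
position: [0.4874, 0.3142, 0.1556]
ft_force: [1.7, 1.1, -2.1]
```

```bash
python3 inch.py '0 0 0.0015 0 0; 0 0 0.0015 0 0; 0 0 0.0015 0 0'|grep -E 'pos|ft'
python3 inch.py '0 0 0.0015 0 0; 0 0 0.0015 0 0; 0 0 0.0015 0 0'|grep -E 'pos|ft'
```

```text
position: [0.4871, 0.3145, 0.1547]
ft_force: [-2.4, 1.0, 3.7]
position: [0.4865, 0.3151, 0.1542]
ft_force: [-4.1, 0.9, 9.7]
```

```bash
python3 inch.py '0 0 -0.001 0 0; 0 0 -0.001 0 0; 0.002 0 0 0 0; 0.004 0 0.001 0 0; 0.005 0 0.0015 0 0; 0.005 0 0.0015 0 0; 0.005 0 0.0015 0 0' 8
python3 inch.py '0.002 0 0.001 0 0; 0.003 0 0.002 0 0; 0.003 0 0.002 0 0; 0.003 0 0.002 0 0'|grep -E 'pos|ft'
```

```text
time: 34.6
position: [0.4837, 0.3158, 0.1524]
tool_rot: [0.31, 3.123, 0.004]
ft_force: [-0.1, 2.0, 6.1]
grip_width: 0.204
grip_force: 8.0
position: [0.4816, 0.3166, 0.1511]
ft_force: [-0.2, 2.2, 7.5]
```

```bash
python3 inch.py '0 0.001 -0.001 0 0; 0 0.001 -0.001 0 0; 0 0.001 -0.001 0 0' 3 |grep -E 'pos|ft'
python3 inch.py '0 0 0 0 0.25; 0 0 0 0 0.3; 0 0 0 0 0.4; 0 0 0 0 0.4; 0 0 0 0 0.4; 0 0 0 0 0.4' 
python3 inch.py '0 0 0 0 0.8; 0 0 0 0 0.8; 0 0 0 0 0.8; 0 0 0 0 0.8; 0 0 0 0 0.8; 0 0 0 0 0.8; 0 0 -0.02 0 0.8; 0 0 -0.05 0 0.8; 0 0 -0.09 0 0.8; 0 0 -0.13 0 0.8; 0 0 -0.16 0 0.8; 0 0 -0.16 0 0.8; 0 0 -0.16 0 0.8'
python3 - <<'E'
from h import *
for n,w in(("scene",(215,170,60,60)),("top",(185,240,30,45))):
    im=ctrl.get_image(n); cv2.imwrite(f"pics/fin{n}.png",im[:,:,::-1])
    for q in(cv2.cvtColor(cv2.imread(f"pics/{n}0.png"),4),im):
        b=brown(q); m=np.zeros_like(b); x,y,ww,hh=w; m[y:y+hh,x:x+ww]=b[y:y+hh,x:x+ww]
        k,l,st,c=cv2.connectedComponentsWithStats(m); i=1+st[1:,4].argmax(); print(n,st[i],c[i].round(1))
    if n=="scene":
        bg=cv2.imread("pics/scene0.png")[:,:,::-1].astype(int); d=np.abs(im.astype(int)-bg).max(2); print("diff>40 on shank/foot region",(d[205:250,240:275]>40).sum())
E
```

```text
position: [0.4802, 0.3163, 0.1503]
ft_force: [1.1, 0.6, 4.7]
time: 35.9
position: [0.4796, 0.3165, 0.15]
tool_rot: [-0.31, -3.126, 0.0]
ft_force: [0.8, 0.1, 0.0]
grip_width: 0.399
grip_force: 0.0
time: 37.2
position: [0.4798, 0.3167, 0.3104]
tool_rot: [0.31, 3.125, 0.001]
ft_force: [-0.4, -0.5, -1.0]
grip_width: 0.799
grip_force: 0.0
scene [230 198  19  20 160] [239.1 207.4]
scene [230 199  20  20 154] [239.7 209. ]
diff>40 on shank/foot region 39
top [193 256  13  20 149] [198.7 265.5]Traceback (most recent call last):
  File "<stdin>", line 6, in <module>
ValueError: attempt to get argmax of an empty sequence
```

```bash
python3 inch.py '0.03 0.02 0 0 1; 0.07 0.05 0 0 1; 0.11 0.09 0 0 1; 0.15 0.13 0 0 1; 0.19 0.17 0 0 1; 0.22 0.21 0 0 1; 0.25 0.24 0 0 1; 0.25 0.24 0 0 1; 0.25 0.24 0 0 1'|grep pos
cat > chk.py <<'E'
from h import *
for n,w in(("scene",(215,170,60,60)),("top",(185,240,30,45))):
    im=np.median([ctrl.get_image(n) for _ in range(3)],0).astype(np.uint8); q0=cv2.cvtColor(cv2.imread(f"pics/{n}0.png"),4)
    cv2.imwrite(f"pics/fin{n}.png",im[:,:,::-1])
    for q in(q0,im):
        b=brown(q); m=np.zeros_like(b); x,y,ww,hh=w; m[y:y+hh,x:x+ww]=b[y:y+hh,x:x+ww]
        k,l,st,c=cv2.connectedComponentsWithStats(m); i=1+st[1:,4].argmax(); print(n,st[i],c[i].round(2))
    d=np.abs(im.astype(int)-q0).max(2)
    x,y,ww,hh=(225,190,55,62) if n=="scene" else (188,225,45,60)
    print((d[y:y+hh,x:x+ww]>40).sum()); ys,xs=np.where(d[y:y+hh,x:x+ww]>40); print(sorted(zip((ys+y).tolist(),(xs+x).tolist()))[::max(1,len(ys)//40)])
E
python3 chk.py
```

```text
position: [0.2786, 0.6022, 0.3071]
scene [230 198  19  20 160] [239.13 207.41]
scene [230 199  20  20 158] [239.56 208.87]
111
[(198, 233), (198, 235), (198, 237), (199, 233), (199, 235), (199, 237), (200, 231), (200, 236), (200, 238), (201, 230), (201, 232), (201, 238), (202, 230), (202, 238), (202, 240), (203, 240), (204, 230), (204, 232), (204, 234), (204, 241), (205, 230), (205, 232), (205, 241), (206, 230), (206, 232), (206, 243), (207, 232), (209, 235), (210, 235), (211, 235), (211, 237), (212, 237), (213, 237), (213, 239), (214, 239), (214, 250), (215, 240), (215, 249), (216, 248), (218, 246), (219, 245), (220, 249), (221, 249), (222, 249), (229, 259), (229, 269), (230, 261), (230, 268), (231, 261), (231, 267), (231, 269), (231, 272), (232, 269), (232, 272), (233, 272), (239, 267)]
top [193 256  13  20 149] [198.71 265.52]
top [194 257  13  21 155] [199.92 266.62]
162
[(233, 210), (233, 214), (234, 210), (234, 215), (235, 212), (235, 217), (237, 217), (248, 213), (251, 213), (255, 201), (256, 200), (257, 208), (258, 205), (259, 205), (260, 198), (260, 207), (261, 204), (262, 203), (263, 203), (264, 203), (265, 202), (267, 193), (267, 201), (268, 200), (269, 200), (271, 192), (272, 192), (273, 193), (273, 215), (274, 193), (274, 215), (275, 193), (275, 215), (276, 198), (277, 196), (277, 210), (278, 216), (280, 215), (282, 209), (283, 210), (284, 214)]
```

Run:
```python
from h import *
# foot/tongue and grip in the rest, initial
L=lifter_pts(np.array([.4814,.3159,.175]),-11.3,30)
for n in("top","scene"):
    a=cv2.imread(f"pics/{n}0.png",0).astype(np.float32);b=cv2.imread(f"pics/fin{n}.png",0).astype(np.float32)
    for nm,P in(("tongue",box(L,0,.028,-.012,.012,0,.013)),("shank",box(L,-.003,.003,-.012,.012,.03,.11)),("grip",box(L,-.013,.013,-.009,.009,.116,.196))):
        m=cv2.dilate(hull_mask(n,P),np.ones((3,3),np.uint8)); W=np.eye(2,3,dtype=np.float32)
        try:
            cc,W=cv2.findTransformECC(a,b,W,cv2.MOTION_TRANSLATION,(3,200,1e-5),m,1); print(n,nm,W[:,2].round(2),round(cc,3))
        except cv2.error as e: print(n,nm,"fail")
```

```text
top tongue [ 0.42 -0.4 ] 0.84
top shank [0.48 0.29] 0.84
top grip [0.64 0.43] 0.896
scene tongue [ 1.07 -0.13] 0.941
scene shank [0.31 0.27] 0.95
scene grip [0.06 0.94] 0.908
```

```bash
python3 -c "
from bench import ctrl
print(ctrl.close_job())"
```

```text
the job is handed in; nothing more can be done
None
```

The job is handed in, with no verdict returned: the lid is down in the tray (bar seen within about 6 mm of its centre), and the lifter is back in its rest, foot and grip about 3–5 mm from where they started by image comparison. The gripper is clear; I did not re-measure the jars or shaker.

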